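# Pin the swing arm of a bicycle-frame jig

### The job

The swing arm of the frame jig already lies in its fork with the holes lined up: lock it with the one long pin from the wooden block. Push that pin straight down through the fork and the arm until its head sits fully home on the top plate, and let go. Leave the two short pins standing in the block.

Things in the scene. Friction and masses are not known exactly. Their poses are not given: they have to be found in the camera images.
- long_pin_head (a point): Centre of the long pin's black knob: 32 mm across, 44 mm tall, underside 22 mm below this point. z points up along the pin. Below the knob a steel shank 18 mm across, 95 mm long, its last 10 mm tapering to 8 mm. About 0.25 kg. It starts upright, 45 mm deep in one of three holes (20 mm wide) in a fixed wooden block, its knob 45 mm higher than the short pins' knobs.
- short_pin_a_head (a point): Centre of a short pin's knob (same 32 by 44 mm knob and 18 mm shank, but only 50 mm long). Bystander: stays in the block. The block is 60 by 200 mm, 55 mm tall, and its holes are in a straight row 65 mm apart; the three pins stand in them in any order.
- short_pin_b_head (a point): Centre of the other short pin's knob; this pin is the same as the first short one and also stays in the block.
- jig_hole (a point): Mouth of the fork's hole, on top of its upper plate, 130 mm above the bench; z up. Fixed jig: two level 66 mm square steel plates with the arm's aluminium tongue between; one 26 mm hole through all three, 52 mm long, 66 mm free below. The arm runs along this +y and carries, from 130 mm away, a steel tube reaching 40 mm above the plate; elsewhere clear.
Not all that is in view belongs to the job. Leave any pink or yellow look-alike of the part that bears long_pin_head alone.

How it is judged:
At the end, for the whole second after the job is handed in: The long pin stands in the jig's hole, its knob's centre less than 32 mm above the top plate (22 mm is fully home) and within 15 mm sideways of the hole's centre, upright within 10 degrees; the knobs of both short pins are within 30 mm of where they began (z of long_pin_head in the frame of jig_hole below 0.032 m and horizontal distance between long_pin_head and jig_hole below 0.015 m and angle between long_pin_head's own z axis and vertical below 0.17 rad and distance of each of short_pin_a_head, short_pin_b_head from where it was at the start of the episode below 0.03 m); the robot touches nothing.
It fails at once if a short pin was pulled out of the block (distance of any of short_pin_a_head, short_pin_b_head from where it was at the start of the episode above 0.04 m).
It also fails if it takes over 38 s, if anything falls off the work surface, if the arm or the gripper's body presses on something with over 40 N, if the wrist force passes 120 N, or if a joint passes its speed limit or range.

### The arm

A 6-joint arm with a two-finger parallel gripper is mounted at the origin on the work surface. World frame = base frame: x ahead of the robot, y to its left, z up, the work surface at z = 0. Lengths are in m, angles in rad, forces in N, time in s.
With the tool pointing down it reaches from about 0.275 to 0.85 m from the base axis. Payload 5.2 kg.
Tool frame: the origin (TCP) lies midway between the tips of the shut fingers; the grasp point (between the pads) lies 19 mm behind it (manip.grip_depth is the distance from the TCP to the grasp point, in m); z points along the fingers, y is the line along which they close (so a half turn about z gives the same grasp; the last joint's range is limited). The gripper opens to 85 mm and grips with 20 to 120 N. Pads are 22 mm wide; open, the fingers measure 114 mm over their backs; the gripper's body (76 mm by 85 mm) begins 54 mm behind the grasp point. The pads swing forward as they close: fully open they stand 13 mm farther back than shut.
Start: joints at [0.995, 0.259, 1.535, -0, 1.348, -0.203], TCP at [0.2, 0.512, 0.231] pointing down, gripper open.
Joint ranges: [-3.14, 3.14], [-0.91, 2.08], [0.19, 2.58], [-1.22, 4.36], [0.22, 2.71], [-3.12, 3.12]. Speed limits (rad/s): [2.57, 2.57, 3.14, 3.14, 3.14, 3.14].

### API

Orientations are given as a unit quaternion [x, y, z, w].
In Python, from workcell import manip, optics gives the robot as it stands.
- The arm moves only by the tool apply_moves, never from a script. Its argument "targets" is text: rows parted by semicolons, each of 7 numbers parted by spaces: the turn, a rotation vector about the world's x, y, z scaled (see below), then the shift along the world's x, y, z scaled (see below), then the closure, from 0 (fully open) to 1 (shut). A call has 1 to 10 rows; each row is the pose to reach, as a shift and turn from the pose commanded when the call began; what a row does not reach only later rows make up. The controller multiplies each number of a shift by 1 m and each number of a turn by 1.5 rad. A row lasts 1/12 s, in which the tool goes at most 41.7 mm and 7.16 degrees, less where a joint would pass 70% of its speed; a pose out of reach is approached as far as the arm can. A call with a number of a shift or a turn outside -1 to 1 is refused whole. A call with a gripper value outside its range is refused whole. The fingers move at their own pace and stop on an object; "newtons" is the grip in N (left out, the last holds). Time passes only in rows, so rows that repeat a pose let the fingers close. It gives the time, the measured TCP pose, the force, the opening and the grip force at its end, in the units of the state.
- manip.sense(): the state, without advancing time (a new reading comes with each control period).
- optics.camera(name): name is "scene" or "side" or "wrist"; returns a dict with "image" (480x640x3 uint8, blue, green, red), "fx", "fy", "cx", "cy" (pixels), "position" and "rotation" of the camera in the world. Camera axes: x right, y down, z forward; pixel columns grow to the right and rows downward; lengths in m; the calibration is good to about 2 mm. A picture is of the moment at which its call begins. There is no depth.
- manip.hand_in(): hands the job in; it is judged then, once.
The state is a dict: "t": time; "qpos": joint angles; "joint_vel": joint speeds; "joint_efforts": joint torques, N m; "eef_pos": TCP position; "ee_rot": TCP orientation; "ft_force": force on the tool from outside, world axes, zero at the start; "ft_torque": the same for the moment, N m; "finger_gap": finger opening in m; "grasp_force": force on a finger pad.
Only numpy, scipy, OpenCV 4.12 (cv2) and the standard library are available. Lean on these libraries where they do the work, as an engineer would, in place of code of your own. Each camera call takes 0.05 s, during which the arm holds its last target. There are 200 camera calls.

## Working session

There is one attempt and no reset: what is moved stays moved. The work goes in short steps, Python scripts to look and compute and a tool call to move; the robot and the scene stay as the last step left them, time stands still between calls to the robot, and variables do not carry over. Pictures are saved under pics/ and viewed, at most 10 in all, crops included, and the job is handed in when it is done.

Besides the shell and the picture viewer there is one more tool, called after "Emit:" as name(argument=value, ...), one argument or row to a line, values as JSON. apply_moves: Moves the arm, as the interface text tells. Shifts and turns lie within -1 to 1; 1 stands for 1 m of shift or 1.5 rad of turn. Its arguments: {"type":"object","properties":{"targets":{"type":"string"},"newtons":{"type":"number"}},"required":["targets"]}

```bash
mkdir -p pics
cat > h.py <<'E'
import numpy as np, cv2
from workcell import manip, optics
def cam(n,save=None):
    c=optics.camera(n)
    if save: cv2.imwrite('pics/'+save,c['image'])
    return c
def ray(c,u,v):
    d=np.array(c['rotation']).reshape(3,3)@np.array([(u-c['cx'])/c['fx'],(v-c['cy'])/c['fy'],1.])
    return np.array(c['position']),d/np.linalg.norm(d)
def plane(c,u,v,z):
    p,d=ray(c,u,v); return p+d*(z-p[2])/d[2]
def tri(c1,a,c2,b):
    p,d=ray(c1,*a);q,e=ray(c2,*b)
    s=np.linalg.lstsq(np.c_[d,-e],q-p,rcond=None)[0]
    x,y=p+s[0]*d,q+s[1]*e
    return (x+y)/2,np.linalg.norm(x-y)
def proj(c,P):
    k=np.array(c['rotation']).reshape(3,3).T@(np.array(P)-c['position'])
    return c['fx']*k[0]/k[2]+c['cx'],c['fy']*k[1]/k[2]+c['cy']
E
python3 - <<'E'
from h import *
ims=[cam(n,n+'0.png') for n in('scene','side','wrist')]
for c in ims: print(c['position'],np.round(c['rotation'],3).tolist(),c['fx'],c['cx'],c['cy'])
print(manip.sense())
E
```

```text
[1.01944614 0.27643726 0.73104792] [0.434, 0.816, -0.334, -0.184] 574.9929280771386 327.1893885639178 238.92473828716004
[0.34375615 0.54066353 0.60130123] [-0.102, 0.894, -0.433, 0.062] 529.5644073919211 318.7293260326007 235.05899537209714
[0.12406624 0.54250875 0.37216263] [0.815, 0.557, 0.091, 0.135] 362.1103497244405 317.2582033248807 240.78213378224407
{'t': 0.15, 'qpos': array([ 9.95235177e-01,  2.59209208e-01,  1.53578375e+00, -2.91730012e-05,
        1.34801093e+00, -2.02763865e-01]), 'joint_vel': array([ 5.76669035e-05, -2.56225755e-03, -4.95034362e-03,  1.95906640e-03,
        5.24174277e-04,  1.31261607e-04]), 'joint_efforts': array([ 9.66897387e-04, -4.46384811e+01, -2.90817976e+01, -3.08856406e-04,
        8.15585721e-03, -1.90358696e-05]), 'eef_pos': array([0.20007729, 0.51190388, 0.23066682]), 'ee_rot': array([ 1.85317907e-01,  9.82678368e-01, -6.58254892e-04, -2.54561469e-04]), 'ft_force': array([ 0.58430232,  0.22263229, -0.53038925]), 'ft_torque': array([0.00372773, 0.02967693, 0.00423949]), 'grasp_force': 0.0, 'finger_gap': 0.08524790365923977}
```

View pics/scene0.png

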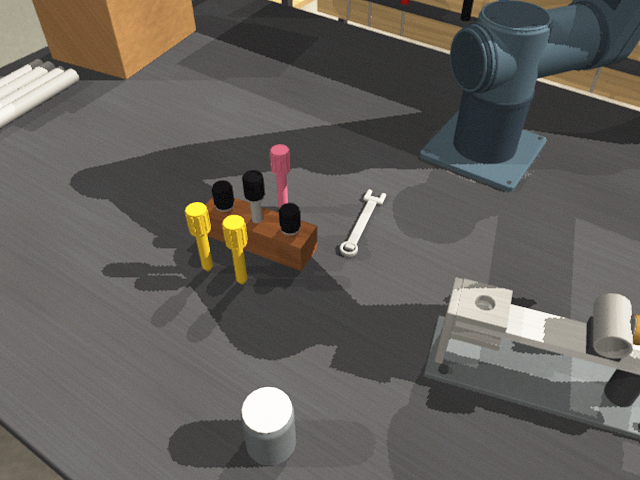

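View pics/side0.png

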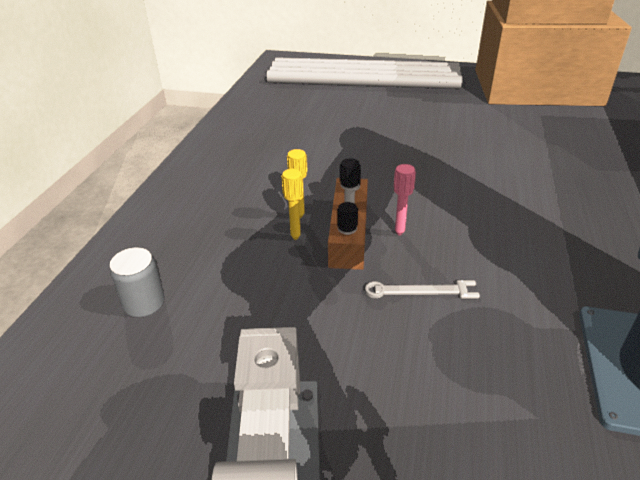

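The scene view shows the long pin in the middle of the row, with its black knob at about (254,184). The short knobs are at (223,195) and (289,218), and the jig hole is at (485,302). In the side view the long knob is at (350,173), hiding the far short pin; the near short is at (347,216) and the hole at (266,357).

```bash
sed -i 's/^import numpy.*/&\nfrom scipy.spatial.transform import Rotation as Rn/; s/np.array(c\[.rotation.\]).reshape(3,3)/Rn.from_quat(c["rotation"]).as_matrix()/' h.py
python3 - <<'E'
from h import *
S=cam('scene');D=cam('side')
def knobs(c,x0,y0,x1,y1):
    im=c['image'].max(2); m=np.zeros_like(im); m[y0:y1,x0:x1]=(im[y0:y1,x0:x1]<32)*255
    n,l,s,ce=cv2.connectedComponentsWithStats(m)
    return [(s[i].tolist(),ce[i].round(1).tolist()) for i in range(1,n) if s[i][4]>60]
for c,b in((S,(205,165,305,240)),(D,(330,150,370,235))):
    for k in knobs(c,*b): print(k)
a=cv2.resize(S['image'][270:340,435:535],None,fx=4,fy=4,interpolation=2)
b=cv2.resize(D['image'][320:390,220:320],None,fx=4,fy=4,interpolation=2)
a2=cv2.resize(S['image'][140:280,180:330],None,fx=4,fy=4,interpolation=2)[:560]
cv2.imwrite('pics/z.png',np.hstack([a,b]))
for c,u,v in((S,485,302),(D,266,357)): print(plane(c,u,v,.13))
print(tri(S,(254,184),D,(350,173)))
E
```

```text
([243, 171, 21, 30, 478], [253.2, 186.5])
([212, 181, 22, 29, 493], [222.5, 194.7])
([279, 204, 21, 29, 516], [289.3, 217.9])
([340, 159, 21, 28, 383], [350.3, 174.9])
([338, 203, 20, 29, 483], [347.2, 216.9])
[0.49809883 0.18870529 0.13      ]
[0.50085038 0.18703796 0.13      ]
(array([ 0.48283195, -0.21739492,  0.13034633]), np.float64(0.003530819981766861))
```

View pics/z.png

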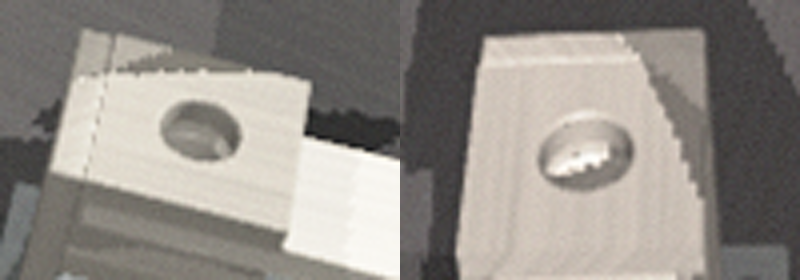

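View pics/wrist0.png

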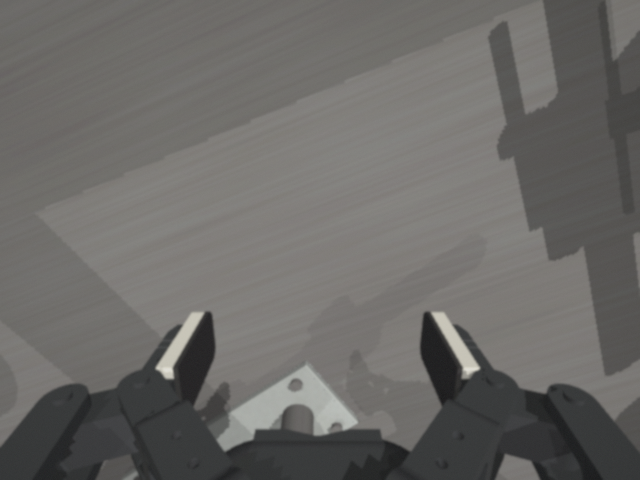

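Crop: the hole centre is at about (485,302.5) in the scene view and (266,358) in the side view. The wrist view shows only the open fingers and bare bench. Next I compute exact positions and the free grasp directions.

Run:
```python
from h import *
S=cam('scene');D=cam('side')
r=lambda x:np.round(x,4)
print('hole',r(plane(S,484.9,302.4,.13)),r(plane(D,266.1,357.9,.13)))
print('long',r(plane(S,253.5,185.8,.127)),r(plane(D,350.2,173,.127)))
print('long tri',tri(S,(253.5,185.8),D,(350.2,173)))
print('shL',r(plane(S,222.7,195.3,.082)),'shR',r(plane(S,289.3,218.2,.082)),r(plane(D,347.5,217,.082)))
for n,a,b in(('y1',(198,219),(297,163)),('y2',(235,232),(292,185)),('pink',(281,160),(404,180))): print(n,tri(S,a,D,b))
s=manip.sense();R=Rn.from_quat(s['ee_rot']).as_matrix();print(R.round(3).tolist())
# direction check: jig edges on top plate (crop 4x)
print(r(plane(S,435+80/4,270+178/4-.5,.13)), r(plane(S,435+310/4,270+85/4,.13)))
```

```text
hole [0.4988 0.1889 0.13  ] [0.5003 0.1882 0.13  ]
long [ 0.482 -0.22   0.127] [ 0.4837 -0.2197  0.127 ]
long tri (array([ 0.48335595, -0.21871047,  0.12804327]), np.float64(0.0007623196266658152))
shL [ 0.4917 -0.2845  0.082 ] shR [ 0.4735 -0.156   0.082 ] [ 0.4752 -0.1552  0.082 ]
y1 (array([ 0.58560807, -0.24742824,  0.11857015]), np.float64(0.00023001884610803752))
y2 (array([ 0.57539104, -0.18107592,  0.11680528]), np.float64(0.002728308424876074))
pink (array([ 0.39302038, -0.23148643,  0.11783761]), np.float64(0.0012033816164046976))
[[-0.931, 0.364, -0.0], [0.364, 0.931, -0.0], [0.0, -0.0, -1.0]]
[0.5391 0.164  0.13  ] [0.4595 0.2124 0.13  ]
```

Emit:
apply_moves(
  targets="0 0 0 0.283 -0.731 0.03 0.25;0 0 0 0.283 -0.731 0.03 0.25;0 0 0 0.283 -0.731 0.03 0.25;0 0 0 0.283 -0.731 0.03 0.25;0 0 0 0.283 -0.731 0.03 0.25;0 0 0 0.283 -0.731 0.03 0.25;0 0 0 0.283 -0.731 0.03 0.25;0 0 0 0.283 -0.731 0.03 0.25;0 0 0 0.283 -0.731 0.03 0.25;0 0 0 0.283 -0.731 0.03 0.25",
  newtons=60,
)

```text
t: 1.18
eef_pos: [0.3508, 0.1221, 0.2477]
ee_rot: [0.185, 0.983, 0.0, 0.001]
ft_force: [1.5, 1.0, 0.2]
finger_gap: 0.0642
grasp_force: 0.0
```

Emit:
apply_moves(
  targets="0 0 0 0.132 -0.341 0 0.25;0 0 0 0.132 -0.341 0 0.25;0 0 0 0.132 -0.341 0 0.25;0 0 0 0.132 -0.341 0 0.25;0 0 0 0.132 -0.341 0 0.25;0 0 0 0.132 -0.341 0 0.25;0 0 0 0.132 -0.341 0 0.25;0 0 0 0.132 -0.341 0 0.25;0 0 0 0.132 -0.341 0 0.25;0 0 0 0.132 -0.341 0 0.25",
)

```text
t: 2.02
eef_pos: [0.4842, -0.2231, 0.2466]
ee_rot: [0.187, 0.982, -0.001, 0.001]
ft_force: [-0.6, -0.3, -0.1]
finger_gap: 0.064
grasp_force: 0.0
```

Run:
```python
from h import *
c=cam('wrist','w1.png');s=manip.sense();print(s['t'],s['eef_pos'],s['ee_rot'],s['finger_gap'])
print([np.round(proj(c,p)).tolist() for p in([.483,-.2195,.149],[.492,-.2845,.104],[.4745,-.1555,.104])])
```

```text
2.0667 [ 0.48310409 -0.22007689  0.24642487] [ 1.87149021e-01  9.82331489e-01 -5.46289417e-05 -2.95093353e-04] 0.06397543480791652
[[321.0, 238.0], [252.0, 257.0], [392.0, 182.0]]
```

View pics/w1.png

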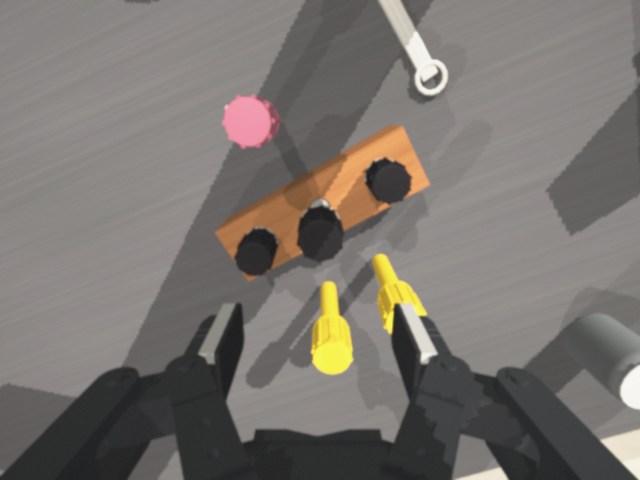

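The wrist view shows the long knob at about (321,238), where predicted, with the short pins at (257,252) and (389,181). The descent path is clear.

Emit:
apply_moves(
  targets="0 0 0 0 0 -0.04 0.25;0 0 0 0 0 -0.075 0.25;0 0 0 0 0 -0.1 0.25;0 0 0 0 0 -0.12 0.25;0 0 0 0 0 -0.132 0.25;0 0 0 0 0 -0.132 0.25;0 0 0 0 0 -0.132 0.25;0 0 0 0 0 -0.132 0.6;0 0 0 0 0 -0.132 0.8;0 0 0 0 0 -0.132 1",
  newtons=60,
)

```text
t: 2.9
eef_pos: [0.4834, -0.2177, 0.1168]
ee_rot: [0.185, 0.983, -0.001, 0.001]
ft_force: [-0.3, -1.3, 4.2]
finger_gap: 0.0308
grasp_force: 58.9
```

Emit:
apply_moves(
  targets="0 0 0 0 0 0 1;0 0 0 0 0 0 1;0 0 0 0 0 0 1;0 0 0 0 0 0 1",
  newtons=60,
)

```text
t: 3.23
eef_pos: [0.4834, -0.2179, 0.1169]
ee_rot: [0.185, 0.983, -0.001, 0.001]
ft_force: [-0.6, -1.8, 6.9]
finger_gap: 0.0305
grasp_force: 59.2
```

Emit:
apply_moves(
  targets="0 0 0 0 0 0.01 1;0 0 0 0 0 0.025 1;0 0 0 0 0 0.045 1;0 0 0 0 0 0.065 1;0 0 0 0 0 0.09 1;0 0 0 0 0 0.115 1;0 0 0 0 0 0.14 1;0 0 0 0 0 0.16 1;0 0 0 0 0 0.16 1;0 0 0 0 0 0.16 1",
)

```text
t: 4.07
eef_pos: [0.4828, -0.217, 0.2759]
ee_rot: [0.185, 0.983, -0.0, 0.001]
ft_force: [0.3, 0.1, -3.9]
finger_gap: 0.0303
grasp_force: 60.0
```

Run:
```python
from h import *
c=cam('scene');d=cam('side');s=manip.sense();print(s['t'],s['eef_pos'],s['finger_gap'],s['grasp_force'],s['ft_force'])
cv2.imwrite('pics/l1.png',np.hstack([c['image'][20:300,120:420],d['image'][20:300,200:500]]))
```

```text
4.1667 [ 0.48175435 -0.21629407  0.27351834] 0.030649105555167453 59.97404873371124 [ 0.34298852 -0.7349238  -4.43841117]
```

View pics/l1.png

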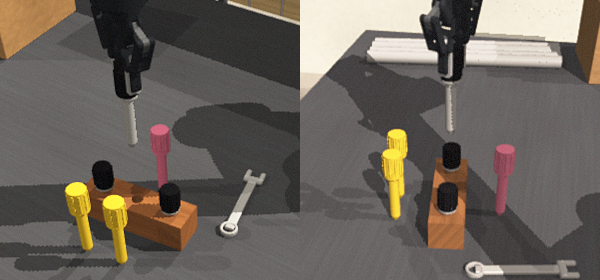

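The pin is lifted clear, its tip at about (134,145) in the left crop and (450,130) in the right, and both short pins are still standing. Now I go over the hole.

Emit:
apply_moves(
  targets="0 0 0 0.001 0.02 0 1;0 0 0 0.003 0.06 0 1;0 0 0 0.004 0.1 0 1;0 0 0 0.006 0.14 0 1;0 0 0 0.008 0.18 0 1;0 0 0 0.01 0.22 0 1;0 0 0 0.011 0.26 0 1;0 0 0 0.013 0.3 0 1;0 0 0 0.015 0.34 0 1;0 0 0 0.017 0.37 0 1",
)

```text
t: 5.0
eef_pos: [0.4979, 0.1561, 0.2731]
ee_rot: [0.185, 0.983, 0.0, -0.002]
ft_force: [0.1, -0.8, -3.3]
finger_gap: 0.0304
grasp_force: 60.3
```

Emit:
apply_moves(
  targets="0 0 0 0 0.015 0 1;0 0 0 0 0.03 0 1;0 0 0 0 0.034 0 1;0 0 0 0 0.034 0 1;0 0 0 0 0.034 0 1;0 0 0 0 0.034 0 1",
)

```text
t: 5.5
eef_pos: [0.4994, 0.1859, 0.2746]
ee_rot: [0.186, 0.983, -0.0, -0.001]
ft_force: [0.1, 0.4, -3.2]
finger_gap: 0.0302
grasp_force: 60.2
```

Run:
```python
from h import *
c=cam('scene');d=cam('side');s=manip.sense();print(s['t'],s['eef_pos'],s['ee_rot'],s['finger_gap'],s['ft_force'])
z=lambda i,x,y:cv2.resize(i[y:y+200,x:x+130],None,fx=3,fy=3,interpolation=2)
for k,n in((c,'S'),(d,'D')): print(n,np.round([proj(k,s['eef_pos']-[0,0,h]) for h in(0,.1)]),np.round(proj(k,[.4995,.1885,.13])))
cv2.imwrite('pics/j1.png',np.hstack([z(c['image'],425,130),z(d['image'],205,200)]))
```

```text
5.6 [0.49967129 0.18583354 0.27502263] [ 1.86073983e-01  9.82535690e-01 -2.30967741e-04 -1.93100861e-04] 0.03063212834380982 [ 0.59109002  0.15630445 -3.1001949 ]
S [[508. 223.]
 [490. 280.]] [484. 303.]
D [[255. 258.]
 [264. 329.]] [267. 358.]
```

View pics/j1.png

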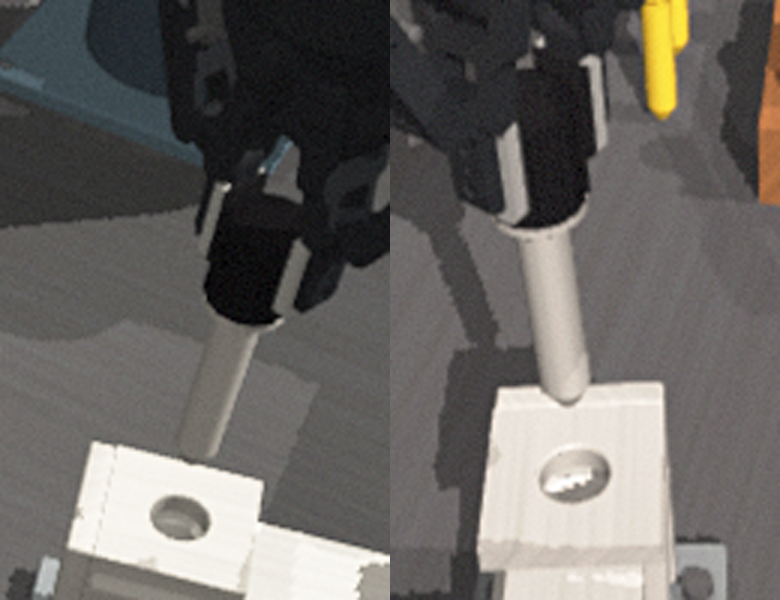

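The pin hangs above the hole. In the scene view the tip is at (491,280.7) and the shank top at (503.7,238.3); in the side view they are at (265,333) and (257.7,277).

Run:
```python
from h import *
c=cam('scene');d=cam('side')
print('tip',tri(c,(490.7,280),d,(264.8,332.5)),'top',tri(c,(503.5,237.5),d,(257.5,277.3)))
for k,a,b in((c,(490.7,280),(503.5,237.5)),(d,(264.8,332.5),(257.5,277.3))): print(plane(k,*a,.171),plane(k,*b,.266))
print(manip.sense()['eef_pos'])
```

```text
tip (array([0.49785667, 0.18741795, 0.17277502]), np.float64(0.0014332534450495356)) top (array([0.49902418, 0.18622829, 0.25077409]), np.float64(0.0004779632245394896))
[0.49558159 0.18652134 0.171     ] [0.51529117 0.18889513 0.266     ]
[0.49865156 0.1868043  0.171     ] [0.49231247 0.20192025 0.266     ]
[0.49978106 0.18607134 0.27528335]
```

Emit:
apply_moves(
  targets="0 0 0 0.001 0.002 -0.01 1;0 0 0 0.001 0.002 -0.02 1;0 0 0 0.001 0.002 -0.03 1;0 0 0 0.001 0.002 -0.035 1;0 0 0 0.001 0.002 -0.04 1;0 0 0 0.001 0.002 -0.045 1;0 0 0 0.001 0.002 -0.05 1;0 0 0 0.001 0.002 -0.055 1;0 0 0 0.001 0.002 -0.06 1;0 0 0 0.001 0.002 -0.06 1",
)

```text
t: 6.53
eef_pos: [0.5001, 0.1889, 0.2141]
ee_rot: [0.185, 0.983, -0.0, -0.001]
ft_force: [0.1, -1.0, -3.8]
finger_gap: 0.0307
grasp_force: 60.3
```

No contact force and the tip is about 22 mm inside, so I continue.

Emit:
apply_moves(
  targets="0 0 0 0 0 -0.01 1;0 0 0 0 0 -0.02 1;0 0 0 0 0 -0.03 1;0 0 0 0 0 -0.04 1;0 0 0 0 0 -0.05 1;0 0 0 0 0 -0.056 1;0 0 0 0 0 -0.062 1;0 0 0 0 0 -0.066 1;0 0 0 0 0 -0.069 1;0 0 0 0 0 -0.069 1",
)

```text
t: 7.37
eef_pos: [0.5004, 0.1889, 0.1457]
ee_rot: [0.185, 0.983, -0.0, -0.0]
ft_force: [0.5, -0.4, -2.8]
finger_gap: 0.0305
grasp_force: 60.3
```

Emit:
apply_moves(
  targets="0 0 0 0 0 -0.002 1;0 0 0 0 0 -0.004 1;0 0 0 0 0 -0.005 1;0 0 0 0 0 -0.006 1;0 0 0 0 0 -0.006 1",
)

```text
t: 7.78
eef_pos: [0.5011, 0.189, 0.1422]
ee_rot: [0.185, 0.983, 0.0, 0.001]
ft_force: [-3.4, -0.8, 9.8]
finger_gap: 0.0305
grasp_force: 61.8
```

It seats on the plate with about 13 N of contact. I release and retreat.

Emit:
apply_moves(
  targets="0 0 0 0 0 0.002 0.8;0 0 0 0 0 0.002 0.2;0 0 0 0 0 0.002 0.2;0 0 0 0 0 0.002 0.2;0 0 0 0 0 0.002 0.2;0 0 0 0 0 0.02 0.2;0 0 0 0 0 0.05 0.2;0 0 0 0 0 0.08 0.2;0 0 0 0 0 0.11 0.2;0 0 0 0 0 0.14 0.2",
)

```text
t: 8.62
eef_pos: [0.5004, 0.1889, 0.2815]
ee_rot: [0.185, 0.983, -0.0, -0.0]
ft_force: [1.5, -0.0, -0.7]
finger_gap: 0.0685
grasp_force: 0.0
```

Run:
```python
from h import *
c=cam('scene');d=cam('side');s=manip.sense();print(s['t'],s['eef_pos'],s['ft_force'],s['finger_gap'])
cv2.imwrite('pics/f.png',np.hstack([c['image'][130:430,180:560],d['image'][130:430,200:580]]))
for k in(c,d): print([np.round(proj(k,[.4995,.1885,z])).tolist() for z in(.13,.152,.174)])
```

```text
8.7167 [0.50331522 0.18943873 0.2858673 ] [ 0.61786974  0.5316501  -0.09985693] 0.06832064542082167
[[484.0, 303.0], [488.0, 292.0], [491.0, 281.0]]
[[267.0, 358.0], [265.0, 345.0], [263.0, 332.0]]
```

View pics/f.png

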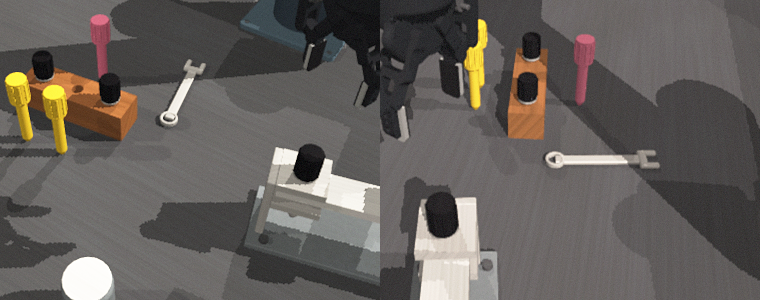

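The knob sits flush on the plate at (489,293) in the scene view, against (488,292) expected for fully home. Both short pins are still in the block and the gripper is clear.

```bash
python3 -c "
from workcell import manip
print(manip.hand_in())"
```

```text
the job is handed in; nothing more can be done
None
```

The long pin is fully home in the jig's hole and released, both short pins are still in the block, and the job was handed in at about 9 s; the hand-in gave no verdict, so this rests on the last camera check.

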